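# Clear the loading place and stand the reagent packs in their carrier

### The job

Get the reagent carrier in front of the analyser ready. First clear the loading place: put every spent screw cap from the bench into the black waste box, and slide the tall amber bottle along the bench, without lifting it or tipping it over, until it stands wholly on the round flat mat. Then stand every flat white reagent pack upright in a slot of the grey carrier, one to a slot (any slot) and down on the slot's floor.

Things in the scene. Friction and masses are not known exactly. Their poses are not given: they have to be found in the camera images.
- cap0: Spent white plastic screw cap lying flat on the bench: a solid disc 32 mm in diameter, 22 mm high, 20 g. Origin at the centre of its underside, z up. Two or three of the three caps are present.
- cap1: Spent white plastic screw cap lying flat on the bench: a solid disc 32 mm in diameter, 22 mm high, 20 g. Origin at the centre of its underside, z up. Two or three of the three caps are present.
- cap2: Spent white plastic screw cap lying flat on the bench: a solid disc 32 mm in diameter, 22 mm high, 20 g. Origin at the centre of its underside, z up. Two or three of the three caps are present.
- pack0: Flat white reagent pack standing on edge on the bench: a rigid block 44 mm (its x) by 20 mm (its y), 60 mm high, with two small grey lids (15 mm across) on top that reach 70 mm; 60 to 120 g. Origin at the centre of its underside, z up. Its x lies roughly along world x at the start. Two to four of the four packs are present.
- pack1: Flat white reagent pack standing on edge on the bench: a rigid block 44 mm (its x) by 20 mm (its y), 60 mm high, with two small grey lids (15 mm across) on top that reach 70 mm; 60 to 120 g. Origin at the centre of its underside, z up. Its x lies roughly along world x at the start. Two to four of the four packs are present.
- pack2: Flat white reagent pack standing on edge on the bench: a rigid block 44 mm (its x) by 20 mm (its y), 60 mm high, with two small grey lids (15 mm across) on top that reach 70 mm; 60 to 120 g. Origin at the centre of its underside, z up. Its x lies roughly along world x at the start. Two to four of the four packs are present.
- pack3: Flat white reagent pack standing on edge on the bench: a rigid block 44 mm (its x) by 20 mm (its y), 60 mm high, with two small grey lids (15 mm across) on top that reach 70 mm; 60 to 120 g. Origin at the centre of its underside, z up. Its x lies roughly along world x at the start. Two to four of the four packs are present.
- carrier: Grey plastic carrier fixed to the bench: a low tray 74 mm (its x) by 230 mm (its y), 30 mm high, with four open-topped slots in a row along its y, 54 mm apart. Each slot is 50 mm (carrier x) by 25 mm (carrier y), 24 mm deep, its floor 6 mm above the bench, and takes one pack with the pack's x along the carrier's x, either way round. Origin at the centre of its underside.
- slot0 (a point): Centre of the floor of carrier slot 0 (slot 0 is at the carrier's +y end, to the robot's left); axes as the carrier's; the slot's mouth is 24 mm above.
- slot1 (a point): Centre of the floor of carrier slot 1 (slot 0 is at the carrier's +y end, to the robot's left); axes as the carrier's; the slot's mouth is 24 mm above.
- slot2 (a point): Centre of the floor of carrier slot 2 (slot 0 is at the carrier's +y end, to the robot's left); axes as the carrier's; the slot's mouth is 24 mm above.
- slot3 (a point): Centre of the floor of carrier slot 3 (slot 0 is at the carrier's +y end, to the robot's left); axes as the carrier's; the slot's mouth is 24 mm above.
- waste_box: Open black plastic waste box fixed to the bench, 105 mm (its x) by 145 mm (its y) outside, 55 mm high, walls 4 mm. Origin at the centre of its underside, z up.
- bottle: Tall amber bottle with a dark screw cap, free on the bench: a straight cylinder 45 mm in diameter up to 94 mm, with a narrower neck and cap up to 128 mm; 0.11 to 0.2 kg. Origin at the centre of its underside, z up. It slides when pushed low down.
- mat: Round grey mat with a black rim, 110 mm in diameter, under 1 mm thick, lying flush on the bench where it offers no edge to slide over. Origin at its centre.
- analyser_front (a point): Point on the bench below the middle of the front face of the large grey and blue analyser, which stands fixed behind the strip of bench where the work is done; do not hit it. Its upright front runs along y through this point, 317 mm to either side, and it lies beyond (+x); its front part is 227 mm high, the rear higher; the front overhangs a set-back plinth from 90 mm up.

How it is judged (in metres and radians):
On the way, in this order (a step that is already met when the one before it is completed fails the run):
1. all spent caps are in the waste box and the bottle stands on the mat (x of cap0 in the frame of waste_box between -0.052 and 0.052 m and y of cap0 in the frame of waste_box between -0.072 and 0.072 m and z of each of cap0, cap1, cap2 in the frame of waste_box below 0.05 m and linear speed of each of cap0, cap1, cap2, bottle below 0.02 m/s and x of cap1 in the frame of waste_box between -0.052 and 0.052 m and y of cap1 in the frame of waste_box between -0.072 and 0.072 m and x of cap2 in the frame of waste_box between -0.052 and 0.052 m and y of cap2 in the frame of waste_box between -0.072 and 0.072 m and horizontal distance between bottle and mat below 0.032 m and angle between bottle's own z axis and vertical below 0.1 rad and height (world z) of bottle below 0.006 m), for 0.2 s.
2. all reagent packs stand in slots of the carrier (((horizontal distance between pack0 and slot0 below 0.007 m and z of pack0 in the frame of slot0 below 0.005 m) or (horizontal distance between pack0 and slot1 below 0.007 m and z of pack0 in the frame of slot1 below 0.005 m) or (horizontal distance between pack0 and slot2 below 0.007 m and z of pack0 in the frame of slot2 below 0.005 m) or (horizontal distance between pack0 and slot3 below 0.007 m and z of pack0 in the frame of slot3 below 0.005 m)) and angle between each of pack0, pack1, pack2, pack3's own z axis and vertical below 0.12 rad and linear speed of each of pack0, pack1, pack2, pack3 below 0.02 m/s and ((horizontal distance between pack1 and slot0 below 0.007 m and z of pack1 in the frame of slot0 below 0.005 m) or (horizontal distance between pack1 and slot1 below 0.007 m and z of pack1 in the frame of slot1 below 0.005 m) or (horizontal distance between pack1 and slot2 below 0.007 m and z of pack1 in the frame of slot2 below 0.005 m) or (horizontal distance between pack1 and slot3 below 0.007 m and z of pack1 in the frame of slot3 below 0.005 m)) and ((horizontal distance between pack2 and slot0 below 0.007 m and z of pack2 in the frame of slot0 below 0.005 m) or (horizontal distance between pack2 and slot1 below 0.007 m and z of pack2 in the frame of slot1 below 0.005 m) or (horizontal distance between pack2 and slot2 below 0.007 m and z of pack2 in the frame of slot2 below 0.005 m) or (horizontal distance between pack2 and slot3 below 0.007 m and z of pack2 in the frame of slot3 below 0.005 m)) and ((horizontal distance between pack3 and slot0 below 0.007 m and z of pack3 in the frame of slot0 below 0.005 m) or (horizontal distance between pack3 and slot1 below 0.007 m and z of pack3 in the frame of slot1 below 0.005 m) or (horizontal distance between pack3 and slot2 below 0.007 m and z of pack3 in the frame of slot2 below 0.005 m) or (horizontal distance between pack3 and slot3 below 0.007 m and z of pack3 in the frame of slot3 below 0.005 m))), for 0.2 s.
At the end, for the whole second after the job is handed in: Each cap at rest in the waste box (underside below 50 mm); bottle upright (0.1 rad), centre within 32 mm of the mat's; each pack at rest in a slot, within 0.12 rad of upright, its centre within 7 mm of the slot's, its underside within 5 mm of the slot floor (all of step 1 and all of step 2); the robot touches nothing.
It fails at once if the bottle is lifted off the bench (more than 15 mm) (height (world z) of bottle above 0.015 m).
It fails at once if the bottle is tipped (more than 0.5 rad) (angle between bottle's own z axis and vertical above 0.5 rad).
Of cap0, cap1, cap2 only 2 to 3 are there at a start; the rules pass over those that are not, and their reading is None.
Of pack0, pack1, pack2, pack3 only 2 to 4 are there at a start; the rules pass over those that are not, and their reading is None.
At some moment in a run one of cap0, cap1, cap2 may be knocked a few centimetres aside while the robot is not near it.
It also fails if it takes over 210 s, if anything falls off the work surface, if the arm or the gripper's body presses on something with over 40 N, if the wrist force passes 120 N, or if a joint passes its speed limit or range.

### The arm

A 6-joint arm with a two-finger parallel gripper is mounted at the origin on a cart in front of the work surface, level with it; the furniture and walls round the work are solid. World frame = base frame: x ahead of the robot, y to its left, z up, the work surface at z = 0. Lengths are in mm, angles in rad, forces in N, time in s.
With the tool pointing down it reaches from about 275 to 825 mm from the base axis. Payload 4.9 kg.
Tool frame: the origin (TCP) lies midway between the tips of the shut fingers; the grasp point (between the pads) lies 19 mm behind it (r.tcp_to_grasp is the distance from the TCP to the grasp point, in mm); z points along the fingers, y is the line along which they close (so a half turn about z gives the same grasp; the last joint's range is limited). The gripper opens to 85 mm and grips with 20 to 120 N. Pads are 22 mm wide; open, the fingers measure 114 mm over their backs; the gripper's body (76 mm by 85 mm) begins 54 mm behind the grasp point. The pads swing forward as they close: fully open they stand 13 mm farther back than shut.
Start: joints at [1.159, 0.326, -0.193, 1.052, 0, 1.437], TCP at [150.826, 528.933, 231.281] pointing down, gripper open.
Joint ranges: [-2.65, 2.65], [-0.97, 1.79], [-1.3, 1.35], [-1.93, 2.1], [-1.47, 1.37], [-3.14, 3.14]. Speed limits (rad/s): [2.57, 2.57, 3.14, 3.14, 3.14, 3.14].

### API

Orientations are given as a unit quaternion [x, y, z, w].
In Python, from bench import r gives the robot as it stands.
- The arm moves only by the shell command python3 -m jog 'ROWS' [FORCE]. ROWS is JSON, a list that holds one entry, the list of rows, each a list of 7 numbers: the shift along the world's x, y, z normalised to -1 to 1, where 1 is 0.075 m, then the turn, a rotation vector about the world's x, y, z normalised to -1 to 1, where 1 is 120 degrees, then the opening, from -1 (shut) to 1 (fully open). A call has 1 to 8 rows; each row shifts and turns the commanded pose from where the row before left it; what a row does not reach is not made up. A row lasts 1/12 s, in which the tool goes at most 41.7 mm and 7.16 degrees, less where a joint would pass 70% of its speed; a pose out of reach is approached as far as the arm can. A call with a number of a shift or a turn outside -1 to 1 is refused whole. A call with a gripper value outside its range is refused whole. The fingers move at their own pace and stop on an object; FORCE is the grip in N (left out, the last holds). Time passes only in rows, so rows that do not move let the fingers close. It gives the time, the measured TCP pose, the force, the opening and the grip force at its end, in the units of the state.
- r.state(): the state, without advancing time (a new reading comes with each control period).
- r.snapshot(name): name is "side" or "top"; returns a dict with "image" (400x640x3 uint8, blue, green, red), "fx", "fy", "cx", "cy" (pixels), "camera_from_world" (4x4, takes a point from world to camera coordinates). Camera axes: x right, y up, looking along -z (the intrinsics and any distortion apply to the point x, -y, -z); pixel columns grow to the right and rows downward; lengths in mm; the calibration is good to about 2 mm. A picture is of the moment at which its call begins. There is no depth.
- r.sign_off(): hands the job in; it is judged then, once.
The state is a dict: "time_s": time; "qpos": joint angles; "dq": joint speeds; "joint_torque": joint torques, N m; "tcp_pos": TCP position; "eef_rot": TCP orientation; "wrist_force": force on the tool from outside, world axes, zero at the start; "torque": the same for the moment, N m; "opening": finger opening in mm; "finger_force": force on a finger pad.
Only numpy, scipy, OpenCV 4.12 (cv2) and the standard library are available. Lean on these libraries where they do the work, as an engineer would, in place of code of your own. Each camera call takes 0.05 s, during which the arm holds its last target. There are 200 camera calls.

## Working session

There is one attempt and no reset: what is moved stays moved. The work goes in short steps, Python scripts to look and compute and a shell command to move; the robot and the scene stay as the last step left them, time stands still between calls to the robot, and variables do not carry over. Pictures are saved under pics/ and viewed, at most 14 in all, crops included, and the job is handed in when it is done.

```bash
ls; mkdir -p pics; python3 - <<'E'
from bench import r
import cv2
for n in("top","side"):
    s=r.snapshot(n); cv2.imwrite(f"pics/{n}0.png",s["image"]); print(n,s["fx"],s["fy"],s["cx"],s["cy"],[k for k in s]); print(s["camera_from_world"])
print(r.state())
E
```

```text
pics
top 398.241142970215 398.241142970215 323.2007380448852 205.97433083706773 ['image', 'fx', 'fy', 'cx', 'cy', 'camera_from_world']
[[-1.24476086e-02 -9.99791509e-01 -1.61862833e-02  2.49289916e+01]
 [ 9.94927871e-01 -1.39997386e-02  9.96119404e-02 -4.93125950e+02]
 [-9.98177759e-02 -1.48642540e-02  9.94894701e-01 -1.08171484e+03]
 [ 0.00000000e+00  0.00000000e+00  0.00000000e+00  1.00000000e+00]]
side 375.68243670809164 375.68243670809164 318.9776743974545 200.99935505542214 ['image', 'fx', 'fy', 'cx', 'cy', 'camera_from_world']
[[ 7.97099075e-01 -6.03830932e-01 -4.61196354e-03 -4.17861970e+02]
 [ 4.08728077e-01  5.33896128e-01  7.40200165e-01 -2.56549664e+02]
 [-4.44493446e-01 -5.91897906e-01  6.72370765e-01 -8.06676808e+02]
 [ 0.00000000e+00  0.00000000e+00  0.00000000e+00  1.00000000e+00]]
{'time_s': 0.1, 'qpos': array([ 1.15881350e+00,  3.26888819e-01, -1.93502233e-01,  1.05203323e+00,
        2.50277454e-06,  1.43663519e+00]), 'dq': array([-0.00178602, -0.00160412,  0.00283144,  0.00037216,  0.00026864,
        0.0005893 ]), 'joint_torque': array([ 9.34970303e-04, -4.44238436e+01,  2.63038695e+01,  7.89704500e-03,
       -9.72030648e-05, -5.90169194e-06]), 'tcp_pos': array([150.59084267, 528.41452907, 230.56282139]), 'eef_rot': array([ 1.38464487e-01,  9.90367065e-01, -7.83477022e-04, -2.20726572e-04]), 'wrist_force': array([ 0.04842513, -0.39159963,  0.50340696]), 'torque': array([-0.00679391,  0.001912  ,  0.00835785]), 'finger_force': 0.0, 'opening': 85.25962081206261}
```

View pics/top0.png

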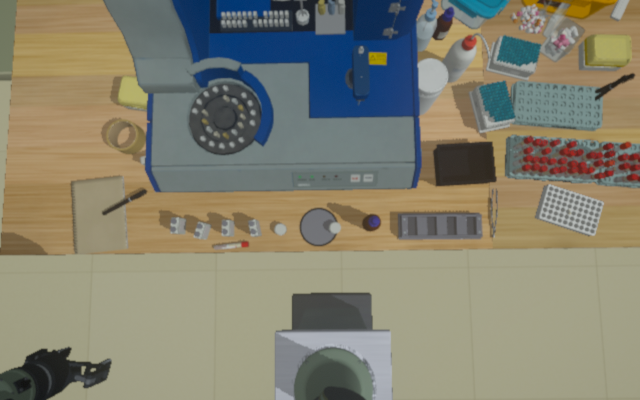

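View pics/side0.png

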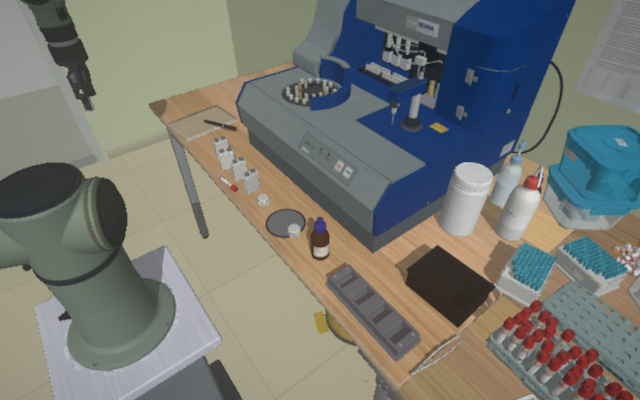

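The top view shows four packs at (177,225), (201,230), (227,227) and (254,228), and caps at (280,229) and (334,228). The second cap lies on the right part of the mat, whose centre is (319,227). The bottle is at (372,222), the carrier at (440,225) and the waste box at (464,164). The side view agrees, with caps at (263,200) and (294,230) and the bottle at (320,243).

```bash
cat > h.py <<'E'
import numpy as np, cv2
from bench import r
def ray(s,u,v):
    M=s["camera_from_world"]; R,t=M[:3,:3],M[:3,3]
    d=R.T@np.array([(u-s["cx"])/s["fx"],-(v-s["cy"])/s["fy"],-1.]); return -R.T@t,d
def onz(s,u,v,z):
    o,d=ray(s,u,v); return o+d*(z-o[2])/d[2]
def proj(s,p):
    q=s["camera_from_world"]@np.r_[p,1]; return s["fx"]*q[0]/-q[2]+s["cx"], s["fy"]*-q[1]/-q[2]+s["cy"]
def tri(s1,a,s2,b):
    (o,d),(p,e)=ray(s1,*a),ray(s2,*b)
    k=np.linalg.lstsq(np.c_[d,-e],p-o,rcond=None)[0]; x,y=o+k[0]*d,p+k[1]*e
    return (x+y)/2,np.linalg.norm(x-y)
def crop(name,s,x,y,w,h,f):
    cv2.imwrite(f"pics/{name}.png",cv2.resize(s["image"][y:y+h,x:x+w],None,fx=f,fy=f,interpolation=cv2.INTER_CUBIC))
E
python3 - <<'E'
from h import *
a,b=r.snapshot("top"),r.snapshot("side")
np.savez
crop("a1",a,160,200,200,60,4); crop("a2",a,310,135,200,110,4); crop("b1",b,200,120,225,245,2.4)
A=cv2.imread("pics/a1.png");B=cv2.imread("pics/a2.png");cv2.imwrite("pics/a.png",np.vstack([A,B[:360]] if 0 else [A,cv2.resize(B,None,fx=.8,fy=.8)[:0].reshape(0,800,3) if 0 else B[:350]]))
E
```

```text
(no output)
```

View pics/a1.png

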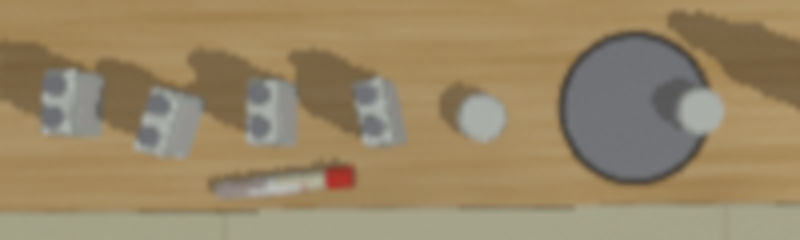

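View pics/a2.png

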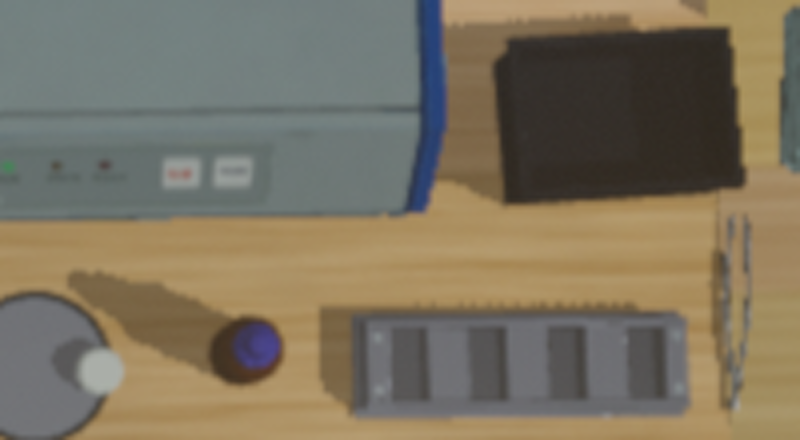

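View pics/b1.png

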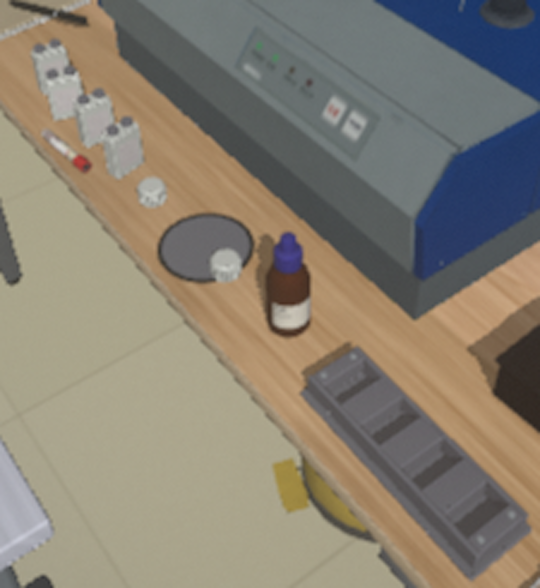

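These crops show two caps, four packs yawed differently, a loose tube near the packs that isn't part of the task, and no third cap. In the a1 crop the lids are at about (56,82)/(52,118), (160,101)/(148,135), (260,93)/(260,128) and (367,91)/(377,127). The caps are at (481,117) and (700,110), and the mat at (634,107).

```bash
cat >> h.py <<'E'
def blobs(s,mask,amin=20):
    n,l,st,c=cv2.connectedComponentsWithStats(mask.astype(np.uint8)); return [(c[i].round(2),st[i]) for i in range(1,n) if st[i][4]>=amin]
E
python3 - <<'E'
from h import *
np.set_printoptions(suppress=True,precision=1)
a,b=r.snapshot("top"),r.snapshot("side")
P=lambda c,ox=160,oy=200:(ox+c[0]/4-.375,oy+c[1]/4-.375)
for l in [((56,82),(52,118)),((160,101),(148,135)),((260,93),(260,128)),((367,91),(377,127))]:
    p=[onz(a,*P(q),70) for q in l]; d=p[0]-p[1]; print("pack",(p[0]+p[1])/2,np.linalg.norm(d),np.degrees(np.arctan2(d[1],d[0])))
hsv=cv2.cvtColor(a["image"],cv2.COLOR_BGR2HSV)
m=(hsv[...,1]<45)&(hsv[...,2]>135); m[:200]=0;m[260:]=0;m[:,:265]=0;m[:,400:]=0
for c,st in blobs(a,m): print("cap",c,st,onz(a,*c,22))
for q in [(481,117),(700,110)]: print("cap manual",onz(a,*P(q),22))
print("mat",onz(a,*P((634,107)),0.5), onz(a,*P((634,32)),0)[:2],onz(a,*P((634,183)),0)[:2])
# bottle cap
print("bottle top",onz(a,*P((257,343),310,135),128), "body", onz(a,*P((247,350),310,135),94))
# side: bottle cap top (288,238) , base (289,332)
S=lambda c:(200+c[0]/2.4-.3,120+c[1]/2.4-.3)
print("bottle tri",tri(a,P((257,343),310,135),b,S((288,238))), "side body bottom",onz(b,*S((289,327)),0), onz(b,*S((288,238)),128))
for n,q in [("carr TL",(352,314)),("TR",(685,314)),("BR",(687,414)),("BL",(352,414))]: print(n,onz(a,*P(q,310,135),30))
for q in [(409,364),(488,364),(567,364),(646,364)]: print("slot",onz(a,*P(q,310,135),6 if 0 else 30))
for q in [(508,38),(728,30),(743,186),(508,202)]: print("box",onz(a,*P(q,310,135),55))
print("analyser",onz(a,*P((200,213),310,135),227),onz(a,*P((410,212),310,135),227),"bench edge",onz(a,*P((400,208)),0))
E
```

```text
pack [444.5 418.8  70. ] 24.08721771438204 -4.945442024120765
pack [431.6 351.5  70. ] 23.764220990754158 -18.649925723361648
pack [435.7 280.7  70. ] 23.28356706256088 0.7051558468152146
pack [435.7 206.   70. ] 24.951896465026987 15.792569879623674
cap [280.1 228.9] [275 223  12  12 110] [431.5 138.9  22. ]
cap [334.8 227.4] [330 222  11  12 101] [433.7 -13.   22. ]
cap [370.4 255.5] [342 251  58   9 426] [ 355.1 -109.5   22. ]
cap [303.6 255.8] [265 252  76   8 536] [356.5  74.1  22. ]
cap manual [431.5 139.4  22. ]
cap manual [434.4 -12.5  22. ]
mat [438.1  33.8   0.5] [491.4  33.2] [384.7  34.4]
bottle top [ 445.  -109.6  128. ] body [ 442.7 -106.8   94. ]
bottle tri (array([ 444.7, -109.6,  125.3]), np.float64(1.1597207365152653)) side body bottom [ 441.6 -113.8    0. ] [ 442.5 -111.5  128. ]
carr TL [ 470.2 -186.3   30. ]
TR [ 467.1 -413.9   30. ]
BR [ 398.8 -411.8   30. ]
BL [ 401.7 -184.2   30. ]
slot [ 435.3 -224.2   30. ]
slot [ 434.6 -278.1   30. ]
slot [ 433.9 -331.9   30. ]
slot [ 433.2 -385.7   30. ]
box [ 655.8 -294.1   55. ]
box [ 658.9 -443.6   55. ]
box [ 551.3 -447.8   55. ]
box [ 542.7 -289.5   55. ]
analyser [513.3 -68.  227. ] [ 512.2 -187.1  227. ] bench edge [369.2 199.4   0. ]
```

Two caps and four packs are present. I'll start with the cap at (431.5, 139).

```bash
python3 -m jog '[[[0.268,-0.371,0,0,0,0.0442,0.18],[0.268,-0.371,0,0,0,0.0442,0.18],[0.268,-0.371,0,0,0,0.0442,0.18],[0.268,-0.371,0,0,0,0,0.18],[0.268,-0.371,0,0,0,0,0.18],[0.268,-0.371,0,0,0,0,0.18],[0.268,-0.371,0,0,0,0,0.18]]]' 30
python3 -m jog '[[[0.268,-0.371,0,0,0,0,0.18],[0.268,-0.371,0,0,0,0,0.18],[0.268,-0.371,0,0,0,0,0.18],[0.268,-0.371,0,0,0,0,0.18],[0.268,-0.371,0,0,0,0,0.18],[0.268,-0.371,0,0,0,0,0.18],[0.268,-0.371,0,0,0,0,0.18],[0,0,0,0,0,0,0.18]]]'
```

```text
time_s: 0.88
tcp_pos: [292.1, 332.8, 231.4]
eef_rot: [-0.0, 1.0, 0.0, 0.0]
wrist_force: [0.5, 0.1, -0.0]
opening: 50.4
finger_force: 0.0
time_s: 1.55
tcp_pos: [435.8, 135.3, 231.5]
eef_rot: [0.003, 1.0, -0.001, 0.001]
wrist_force: [-0.0, -0.4, -0.4]
opening: 50.0
finger_force: 0.0
```

```bash
python3 -m jog '[[[-0.01,0,-0.36,0,0,0,0.18],[0,0,-0.36,0,0,0,0.18],[0,0,-0.36,0,0,0,0.18],[0,0,-0.36,0,0,0,0.18],[0,0,-0.36,0,0,0,0.18],[0,0,-0.36,0,0,0,0.18],[0,0,-0.36,0,0,0,0.18],[0,0,0,0,0,0,0.18]]]'
python3 - <<'E'
from h import *
b=r.snapshot("side"); crop("g1",b,220,150,110,90,5)
E
```

```text
time_s: 2.22
tcp_pos: [427.7, 139.1, 38.5]
eef_rot: [-0.0, 1.0, -0.001, -0.004]
wrist_force: [0.2, -0.1, 0.3]
opening: 50.4
finger_force: 0.0
```

View pics/g1.png

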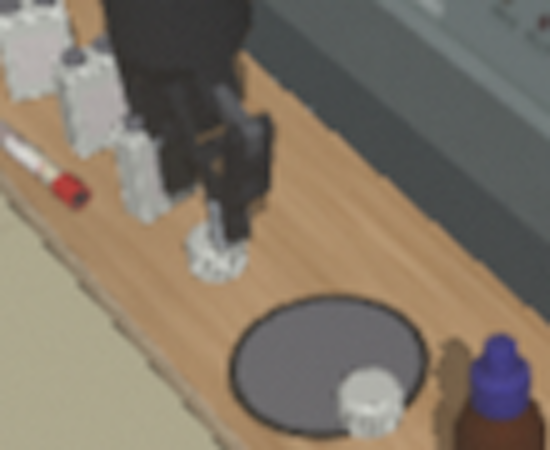

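The gripper straddles the cap at crop pixel (217,255). I'll go down, grip and lift.

```bash
python3 -m jog '[[[0,0,-0.2,0,0,0,0.18],[0,0,-0.2,0,0,0,0.18],[0,0,-0.12,0,0,0,0.18],[0,0,0,0,0,0,0.18],[0,0,0,0,0,0,0.18],[0,0,0,0,0,0,-0.5],[0,0,0,0,0,0,-0.5],[0,0,0,0,0,0,-0.5]]]'
python3 -m jog '[[[0,0,0,0,0,0,-0.5],[0,0,0,0,0,0,-0.5],[0,0,0,0,0,0,-0.5]]]'
```

```text
time_s: 2.93
tcp_pos: [432.4, 139.6, 4.6]
eef_rot: [0.0, 1.0, 0.0, 0.001]
wrist_force: [-0.7, -1.1, 5.1]
opening: 30.7
finger_force: 29.3
time_s: 3.18
tcp_pos: [432.4, 139.6, 4.5]
eef_rot: [0.0, 1.0, 0.0, 0.001]
wrist_force: [-0.6, -0.2, 5.7]
opening: 30.6
finger_force: 29.3
```

```bash
python3 -m jog '[[[0,0,0.37,0,0,0,-0.5],[0,0,0.37,0,0,0,-0.5],[0,0,0.37,0,0,0,-0.5],[0,0,0.37,0,0,0,-0.5],[0,0,0.37,0,0,0,-0.5],[0,-0.3,0.37,0,0,0,-0.5],[0,-0.4,0.36,0,0,0,-0.5],[0,-0.48,0,0,0,0,-0.5]]]'
python3 -m jog '[[[0,-0.48,0,0,0,0,-0.5],[0,-0.48,0,0,0,0,-0.5],[0,-0.48,0,0,0,0,-0.5],[0,-0.48,0,0,0,0,-0.5],[0,-0.48,0,0,0,0,-0.5],[0,-0.48,0,0,0,0,-0.5],[0,-0.48,0,0,0,0,-0.5],[0,-0.48,0,0,0,0,-0.5]]]'
python3 -m jog '[[[0,-0.48,0,0,0,0,-0.5],[0,-0.48,0,0,0,0,-0.5],[0.3,-0.48,0,0,0,0,-0.5],[0.45,-0.1,0,0,0,0,-0.5],[0.5,0,-0.1,0,0,0,-0.5],[0.5,0,-0.2,0,0,0,-0.5],[0.4,0,-0.35,0,0,0,-0.5],[0.13,0,-0.35,0,0,0,-0.5]]]'
```

```text
time_s: 3.85
tcp_pos: [434.7, 50.8, 202.6]
eef_rot: [-0.002, 1.0, -0.0, 0.005]
wrist_force: [1.9, -0.3, -1.4]
opening: 30.6
finger_force: 30.1
time_s: 4.52
tcp_pos: [431.1, -239.0, 197.7]
eef_rot: [0.0, 1.0, -0.0, 0.001]
wrist_force: [0.9, 0.8, 0.1]
opening: 30.5
finger_force: 30.0
time_s: 5.18
tcp_pos: [606.9, -352.3, 122.4]
eef_rot: [-0.001, 1.0, -0.001, 0.003]
wrist_force: [-0.9, 0.8, -1.0]
opening: 30.5
finger_force: 30.1
```

```bash
python3 -m jog '[[[0,-0.1,-0.3,0,0,0,-0.5],[0,0,-0.35,0,0,0,-0.5],[0,0,-0.3,0,0,0,-0.5],[0,0,0,0,0,0,-0.5],[0,0,0,0,0,0,0.1],[0,0,0,0,0,0,0.18],[0,0,0,0,0,0,0.18],[0,0,0.5,0,0,0,0.18]]]'
python3 -m jog '[[[0,0,0.5,0,0,0,0.18],[0,0,0.5,0,0,0,0.18],[-0.5,0,0.2,0,0,0,0.18],[-0.5,0,0.1,0,0,0,0.18],[-0.5,0,0,0,0,0,0.18],[-0.5,0,0,0,0,0,0.18],[-0.25,0.45,0,0,0,0,0.18],[0,0,0,0,0,0,0.18]]]'
python3 - <<'E'
from h import *
a=r.snapshot("top"); crop("c1",a,270,130,240,130,3)
hsv=cv2.cvtColor(a["image"],cv2.COLOR_BGR2HSV)
m=(hsv[...,1]<45)&(hsv[...,2]>135); m[:130]=0;m[250:]=0;m[:,:150]=0;m[:,510:]=0
for c,st in blobs(a,m,40): print(c,st[4],onz(a,*c,22))
E
```

```text
time_s: 5.85
tcp_pos: [598.7, -357.1, 83.1]
eef_rot: [0.0, 1.0, 0.003, -0.004]
wrist_force: [-1.2, 0.7, -0.8]
opening: 50.5
finger_force: 0.0
time_s: 6.52
tcp_pos: [427.4, -319.9, 185.9]
eef_rot: [0.001, 1.0, 0.003, -0.002]
wrist_force: [-1.0, 1.2, -0.5]
opening: 50.3
finger_force: 0.0
[337.23 146.81] 2935 [661.16711892 -23.310281    22.        ]
[170.65 145.5 ] 155 [672.80854388 450.56184076  22.        ]
[249.17 155.24] 395 [640.94845116 226.17566092  22.        ]
[269.8  147.72] 54 [661.69475445 167.67590995  22.        ]
[458.2  166.15] 96 [ 600.36920092 -360.74198801   22.        ]
[372.21 165.18] 170 [ 606.91010974 -120.66826852   22.        ]
[226.06 167.22] 112 [607.55501102 291.43819563  22.        ]
[354.87 177.54] 71 [572.5161049  -71.30910563  22.        ]
[367.62 177.49] 76 [ 572.11407167 -106.97479987   22.        ]
[178.33 225.77] 180 [443.91232339 423.08236041  22.        ]
[255.3  228.31] 127 [434.00115215 207.82915643  22.        ]
[228.41 228.19] 145 [435.32150822 282.82030361  22.        ]
[202.55 230.65] 179 [429.43058857 354.97049389  22.        ]
[334.69 227.38] 106 [433.67414718 -12.64742301  22.        ]
[226.93 246.05] 91 [385.94391675 286.37275241  22.        ]
```

View pics/c1.png

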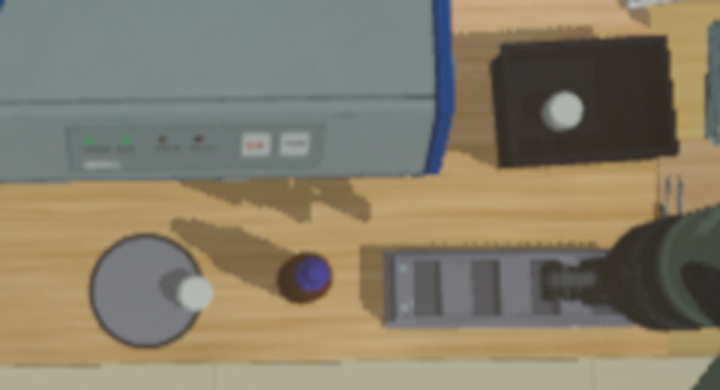

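The cap is in the box, at pixel (458,166). The second cap hasn't moved and is at (434,-12.6), so I'll fetch it now.

```bash
python3 -m jog '[[[0,0.5,0,0,0,0,0.18],[0,0.5,0,0,0,0,0.18],[0,0.5,0,0,0,0,0.18],[0,0.5,0,0,0,0,0.18],[0,0.5,0,0,0,0,0.18],[0,0.5,0,0,0,0,0.18],[0,0.5,0,0,0,0,0.18],[0,0.5,0,0,0,0,0.18]]]'
python3 -m jog '[[[0,0.185,-0.2,0,0,0,0.18],[0,0,-0.35,0,0,0,0.18],[0,0,-0.35,0,0,0,0.18],[0,0,-0.35,0,0,0,0.18],[0,0,-0.35,0,0,0,0.18],[0,0,-0.35,0,0,0,0.18],[0,0,0,0,0,0,0.18],[0,0,0,0,0,0,0.18]]]'
python3 - <<'E'
from h import *
np.set_printoptions(suppress=True,precision=1)
for k,sl in (("side",(slice(205,245),slice(280,308))),):
    s=r.snapshot(k); h=cv2.cvtColor(s["image"],cv2.COLOR_BGR2HSV); m=np.zeros(h.shape[:2],bool); m[sl]=((h[...,1]<45)&(h[...,2]>135))[sl]
    for c,st in blobs(s,m,20): print(c,st,onz(s,*c,14))
s=r.snapshot("side");print(proj(s,[434,-12.6,14]))
E
```

```text
time_s: 7.23
tcp_pos: [435.2, -24.3, 187.6]
eef_rot: [0.0, 1.0, -0.001, 0.002]
wrist_force: [0.6, 0.2, -1.0]
opening: 50.5
finger_force: 0.0
time_s: 7.9
tcp_pos: [433.9, -11.8, 39.7]
eef_rot: [-0.0, 1.0, 0.0, -0.0]
wrist_force: [0.3, -0.9, -0.0]
opening: 50.2
finger_force: 0.0
[293.2 231.1] [288 224  13  14 109] [429.1 -14.2  14. ]
(np.float64(294.3668886745642), np.float64(229.87217646272788))
```

```bash
python3 -m jog '[[[0,0,-0.2,0,0,0,0.18],[0,0,-0.2,0,0,0,0.18],[0,0,-0.08,0,0,0,0.18],[0,0,0,0,0,0,0.18],[0,0,0,0,0,0,-0.5],[0,0,0,0,0,0,-0.5],[0,0,0,0,0,0,-0.5],[0,0,0,0,0,0,-0.5]]]'
python3 -m jog '[[[0,0,0,0,0,0,-0.5],[0,0,0.37,0,0,0,-0.5],[0,0,0.37,0,0,0,-0.5],[0,0,0.37,0,0,0,-0.5],[0,0,0.37,0,0,0,-0.5],[0,0,0.37,0,0,0,-0.5],[0,-0.2,0.37,0,0,0,-0.5],[0,-0.4,0.36,0,0,0,-0.5]]]'
python3 -m jog '[[[0,-0.48,0,0,0,0,-0.5],[0,-0.48,0,0,0,0,-0.5],[0,-0.48,0,0,0,0,-0.5],[0,-0.48,0,0,0,0,-0.5],[0,-0.48,0,0,0,0,-0.5],[0,-0.48,0,0,0,0,-0.5],[0,-0.48,0,0,0,0,-0.5],[0,-0.48,0,0,0,0,-0.5]]]'
python3 -m jog '[[[0.2,-0.4,0,0,0,0,-0.5],[0.45,-0.1,0,0,0,0,-0.5],[0.5,0,-0.1,0,0,0,-0.5],[0.5,0,-0.3,0,0,0,-0.5],[0.5,0,-0.35,0,0,0,-0.5],[0.1,0,-0.4,0,0,0,-0.5],[0,0,-0.4,0,0,0,-0.5],[0,0,-0.2,0,0,0,-0.5]]]'
```

```text
time_s: 8.67
tcp_pos: [434.3, -12.0, 4.5]
eef_rot: [0.0, 1.0, -0.0, 0.001]
wrist_force: [-1.7, -0.8, 6.5]
opening: 30.5
finger_force: 29.8
time_s: 9.33
tcp_pos: [433.0, -55.3, 199.1]
eef_rot: [-0.002, 1.0, 0.0, 0.001]
wrist_force: [1.5, -0.9, -0.4]
opening: 30.4
finger_force: 30.2
time_s: 10.0
tcp_pos: [433.0, -346.7, 197.6]
eef_rot: [0.0, 1.0, -0.0, 0.0]
wrist_force: [-0.2, 0.3, -0.3]
opening: 30.4
finger_force: 30.2
time_s: 10.67
tcp_pos: [596.0, -380.5, 64.8]
eef_rot: [-0.001, 1.0, 0.002, -0.002]
wrist_force: [-1.4, 0.3, -1.1]
opening: 30.6
finger_force: 30.2
```

```bash
python3 -m jog '[[[0,-0.16,0,0,0,0,-0.5],[0,0,-0.1,0,0,0,-0.5],[0,0,-0.05,0,0,0,-0.5],[0,0,0,0,0,0,0],[0,0,0,0,0,0,0],[0,0,0,0,0,0,0],[0,0,0.4,0,0,0,0],[0,0,0.5,0,0,0,0]]]'
python3 -m jog '[[[0,0,0.4,0,0,0,0.2],[-0.4,0.2,0.3,0,0,0,0.5],[-0.5,0.2,0.2,0,0,0,0.8],[-0.5,0.2,0,0,0,0,0.8],[-0.5,0.2,0,0,0,0,0.8],[-0.3,0.2,0,0,0,0,0.8],[0,0,0,0,0,0,0.8],[0,0,0,0,0,0,0.8]]]'
python3 - <<'E'
from h import *
np.set_printoptions(suppress=True,precision=1)
a=r.snapshot("top"); hsv=cv2.cvtColor(a["image"],cv2.COLOR_BGR2HSV)
m=(hsv[...,1]<45)&(hsv[...,2]>120); m[:140]=0;m[190:]=0;m[:,:436]=0;m[:,495:]=0
for c,st in blobs(a,m,20): print(c,st[4],onz(a,*c,26))
# bottle cap purple-blue
for k in("top","side"):
    s=r.snapshot(k); h=cv2.cvtColor(s["image"],cv2.COLOR_BGR2HSV); m=(h[...,0]>112)&(h[...,0]<140)&(h[...,1]>80)&(h[...,2]>40)
    sl=(slice(205,240),slice(355,390)) if k=="top" else (slice(205,245),slice(300,340)); M=np.zeros_like(m); M[sl]=m[sl]
    for c,st in blobs(s,M,20): print(k,c,st,onz(s,*c,128),onz(s,*c,115))
E
```

```text
time_s: 11.33
tcp_pos: [594.8, -392.5, 122.9]
eef_rot: [0.0, 1.0, 0.002, -0.003]
wrist_force: [-0.3, -0.4, -0.4]
opening: 42.5
finger_force: 0.0
time_s: 12.0
tcp_pos: [432.6, -319.5, 193.7]
eef_rot: [0.0, 1.0, -0.001, 0.001]
wrist_force: [0.6, -0.3, -0.1]
opening: 77.0
finger_force: 0.0
[464.5 167. ] 221 [ 596.8 -376.7   26. ]
top [373.9 221.1] [369 216  11  11  94] [ 443.2 -109.7  128. ] [ 444.  -111.1  115. ]
side [319.7 225.8] [314 217  12  17 145] [ 429.3 -128.8  128. ] [ 436.9 -118.8  115. ]
```

Both caps are now in the box, as one merged blob at (464,167). Next I'll straddle the bottle, whose axis is near (444,-110), with the gripper held high enough to clear its cap.

```bash
python3 -m jog '[[[0.03,0.46,0,0,0,0,1],[0.03,0.46,0,0,0,0,1],[0.03,0.46,0,0,0,0,1],[0.03,0.46,0,0,0,0,1],[0.03,0.46,0,0,0,0,1],[0,0.4,0,0,0,0,1],[0,0.09,0,0,0,0,1],[0,0,0,0,0,0,1]]]' 20
python3 -m jog '[[[0,0,0,0,0,0,1],[0,0,0,0,0,0,1]]]'
```

```text
time_s: 12.82
tcp_pos: [445.5, -109.1, 192.3]
eef_rot: [-0.002, 1.0, -0.0, 0.0]
wrist_force: [-0.2, 0.6, -0.4]
opening: 85.3
finger_force: 0.0
time_s: 12.98
tcp_pos: [445.3, -111.8, 192.3]
eef_rot: [0.0, 1.0, -0.0, 0.0]
wrist_force: [-0.2, 0.0, -0.7]
opening: 85.4
finger_force: 0.0
```

```bash
python3 -m jog '[[[0,0,-0.3,0,0,0,1],[0,0,-0.3,0,0,0,1],[0,0,-0.3,0,0,0,1],[0,0,-0.3,0,0,0,1],[0,0,-0.3,0,0,0,1],[0,0,-0.2,0,0,0,1],[0,0,0,0,0,0,1],[0,0,0,0,0,0,1]]]'
python3 -m jog '[[[0,0,0,0,0,0,0.6],[0,0,0,0,0,0,0.4],[0,0,0,0,0,0,0.2],[0,0,0,0,0,0,0.1],[0,0,0,0,0,0,-0.1],[0,0,0,0,0,0,-0.1],[0,0,0,0,0,0,-0.1]]]' 20
python3 - <<'E'
from h import *
s=r.snapshot("side"); crop("d1",s,260,170,130,110,5)
E
```

```text
time_s: 13.65
tcp_pos: [444.1, -111.6, 64.2]
eef_rot: [0.001, 1.0, 0.0, -0.001]
wrist_force: [-0.2, -0.1, 0.2]
opening: 85.4
finger_force: 0.0
time_s: 14.23
tcp_pos: [445.2, -110.8, 65.6]
eef_rot: [-0.0, 1.0, -0.0, 0.001]
wrist_force: [-0.6, 0.4, 6.1]
opening: 44.4
finger_force: 20.0
```

View pics/d1.png

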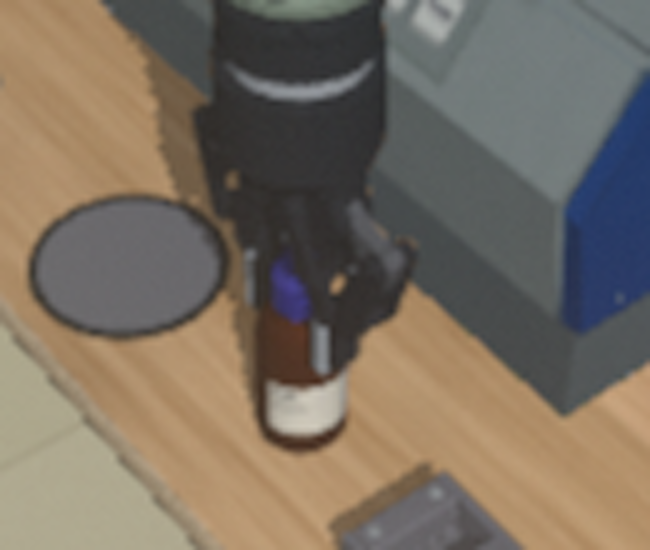

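The bottle is held upright by its upper body, with the pad at crop pixel (322,345). Now I'll slide it slowly along +y onto the mat.

```bash
python3 -m jog '[[[0,0.05,0,0,0,0,-0.1],[0,0.1,0,0,0,0,-0.1],[0,0.12,0,0,0,0,-0.1],[0,0.12,0,0,0,0,-0.1],[0,0.12,0,0,0,0,-0.1],[0,0.12,0,0,0,0,-0.1],[0,0.12,0,0,0,0,-0.1],[0,0.12,0,0,0,0,-0.1]]]'
python3 -m jog '[[[-0.01,0.12,0,0,0,0,-0.1],[-0.01,0.12,0,0,0,0,-0.1],[-0.01,0.12,0,0,0,0,-0.1],[-0.01,0.12,0,0,0,0,-0.1],[-0.01,0.12,0,0,0,0,-0.1],[-0.01,0.12,0,0,0,0,-0.1],[-0.01,0.12,0,0,0,0,-0.1],[0,0.12,0,0,0,0,-0.1]]]'
python3 -m jog '[[[0,0.07,0,0,0,0,-0.1],[0,0.03,0,0,0,0,-0.1],[0,0,0,0,0,0,-0.1],[0,0,0,0,0,0,-0.1]]]'
python3 - <<'E'
from h import *
s=r.snapshot("side"); crop("d2",s,220,120,150,150,4)
E
```

```text
time_s: 14.95
tcp_pos: [445.4, -45.7, 65.5]
eef_rot: [0.0, 1.0, -0.002, 0.001]
wrist_force: [-0.1, -3.9, 6.7]
opening: 44.3
finger_force: 20.4
time_s: 15.62
tcp_pos: [439.9, 26.3, 65.5]
eef_rot: [0.0, 1.0, -0.002, 0.001]
wrist_force: [0.1, -3.6, 7.5]
opening: 44.7
finger_force: 20.5
time_s: 15.95
tcp_pos: [439.9, 34.1, 65.5]
eef_rot: [-0.0, 1.0, -0.001, 0.001]
wrist_force: [-0.3, -1.3, 8.1]
opening: 44.4
finger_force: 20.6
```

View pics/d2.png

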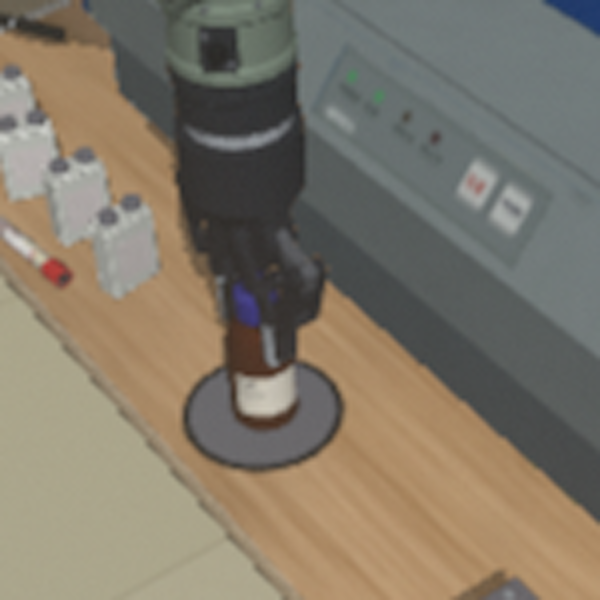

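The bottle stands inside the mat, with its base at crop pixel (265,420) and the mat centre near (264,413). I'll release it, rise and go to pack3 at (435.7,206), yaw about 16°.

```bash
python3 -m jog '[[[0,0,0,0,0,0,0.2],[0,0,0,0,0,0,0.5],[0,0,0,0,0,0,1],[0,0,0,0,0,0,1],[0,0,0.1,0,0,0,1],[0,0,0.2,0,0,0,1],[0,0,0.3,0,0,0,1],[0,0,0.3,0,0,0,1]]]'
python3 -m jog '[[[0,0,0.3,0,0,0,1],[0,0,0.3,0,0,0,0.6],[0,0.4,0.3,0,0,0.044,0.1],[0,0.45,0,0,0,0.044,0],[0,0.45,0,0,0,0.044,0],[-0.03,0.45,0,0,0,0,0],[-0.03,0.45,0,0,0,0,0],[0,0.08,0,0,0,0,0]]]'
python3 -m jog '[[[0,0,0,0,0,0,0],[0,0,0,0,0,0,0],[0,0,0,0,0,0,0]]]'
python3 - <<'E'
from h import *
np.set_printoptions(suppress=True,precision=1)
a=r.snapshot("top"); crop("e1",a,160,200,200,60,4)
h=cv2.cvtColor(a["image"],cv2.COLOR_BGR2HSV); m=(h[...,0]>112)&(h[...,0]<140)&(h[...,1]>80)&(h[...,2]>40); m[:200]=0
for c,st in blobs(a,m,30): print(c,st,onz(a,*c,128))
E
```

```text
time_s: 16.67
tcp_pos: [438.3, 34.3, 132.9]
eef_rot: [0.0, 1.0, 0.0, -0.001]
wrist_force: [0.0, -0.3, 1.2]
opening: 85.8
finger_force: 0.0
time_s: 17.33
tcp_pos: [434.0, 209.2, 200.3]
eef_rot: [-0.14, 0.99, 0.001, 0.0]
wrist_force: [-0.2, -0.2, -0.2]
opening: 42.8
finger_force: 0.0
time_s: 17.58
tcp_pos: [434.5, 204.1, 199.7]
eef_rot: [-0.137, 0.991, -0.0, -0.0]
wrist_force: [0.6, -1.4, -0.2]
opening: 42.5
finger_force: 0.0
[317.5 223.9] [313 219  10  11  91] [438.   31.6 128. ]
```

View pics/e1.png

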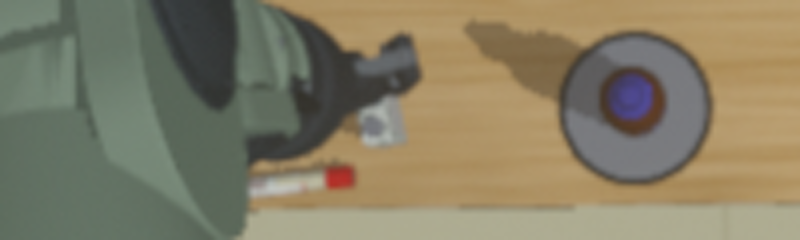

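The bottle stands in the middle of the mat, with its cap at pixel (317,224). The gripper is over the yawed pack3, so I'll descend and grip.

```bash
python3 -m jog '[[[0.016,0.025,-0.3,0,0,0,0],[0,0,-0.37,0,0,0,0],[0,0,-0.37,0,0,0,0],[0,0,-0.37,0,0,0,0],[0,0,-0.37,0,0,0,0],[0,0,-0.26,0,0,0,0],[0,0,0,0,0,0,0],[0,0,0,0,0,0,0]]]' 40
python3 -m jog '[[[0,0,-0.12,0,0,0,0],[0,0,-0.1,0,0,0,0],[0,0,0,0,0,0,0],[0,0,0,0,0,0,0],[0,0,0,0,0,0,-0.3],[0,0,0,0,0,0,-0.8],[0,0,0,0,0,0,-0.8],[0,0,0,0,0,0,-0.8]]]'
python3 - <<'E'
from h import *
s=r.snapshot("side"); crop("e2",s,190,110,120,100,5)
E
```

```text
time_s: 18.3
tcp_pos: [435.2, 205.7, 46.3]
eef_rot: [-0.137, 0.991, -0.0, -0.001]
wrist_force: [-0.2, -0.7, 0.2]
opening: 43.0
finger_force: 0.0
time_s: 18.97
tcp_pos: [436.4, 207.3, 30.8]
eef_rot: [-0.138, 0.99, 0.0, 0.001]
wrist_force: [-0.4, -0.6, 4.1]
opening: 19.7
finger_force: 39.7
```

View pics/e2.png

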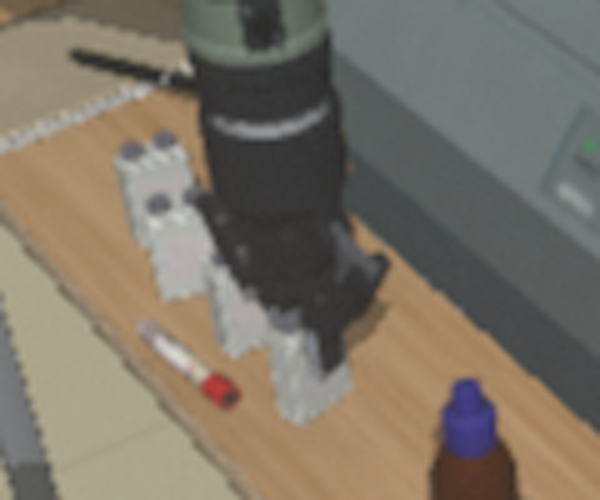

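The pack is held with the pads flat on its broad faces. Before placing it I'll measure the carrier more precisely from both cameras.

```bash
python3 - <<'E'
from h import *
a,b=r.snapshot("top"),r.snapshot("side")
A=cv2.resize(a["image"][205:245,390:490],None,fx=8,fy=8,interpolation=cv2.INTER_CUBIC)
B=cv2.resize(b["image"][260:365,320:425],None,fx=2.6,fy=2.6,interpolation=cv2.INTER_CUBIC)
C=np.zeros((600,800,3),np.uint8); C[:320]=A; C[325:325+min(B.shape[0],275),:B.shape[1]]=B[:275]; cv2.imwrite("pics/f1.png",cv2.convertScaleAbs(C,alpha=1.6))
g=cv2.cvtColor(a["image"],cv2.COLOR_BGR2GRAY); print(g[222:229,395:488].mean(0).astype(int).tolist())
print([g[210:243,x-2:x+3].mean(1).astype(int).tolist() for x in (412,471)])
E
```

```text
[111, 110, 104, 92, 90, 83, 91, 114, 120, 120, 121, 120, 114, 96, 93, 93, 93, 93, 92, 89, 81, 87, 107, 119, 120, 120, 120, 120, 120, 120, 119, 114, 102, 93, 92, 91, 92, 92, 89, 83, 76, 91, 114, 118, 119, 119, 119, 119, 119, 119, 118, 112, 96, 91, 90, 90, 90, 90, 86, 76, 76, 93, 116, 118, 118, 118, 118, 118, 117, 118, 118, 110, 93, 90, 90, 90, 89, 87, 81, 74, 76, 95, 117, 118, 118, 120, 130, 150, 159, 160, 159, 160, 159]
[[147, 131, 107, 95, 94, 108, 105, 92, 91, 92, 92, 92, 92, 92, 91, 92, 92, 92, 92, 92, 92, 93, 93, 93, 93, 106, 113, 117, 123, 134, 149, 157, 160], [151, 146, 124, 92, 100, 115, 104, 86, 86, 86, 86, 86, 86, 87, 87, 87, 88, 88, 88, 88, 89, 89, 89, 90, 95, 109, 113, 115, 124, 145, 155, 155, 154]]
```

View pics/f1.png

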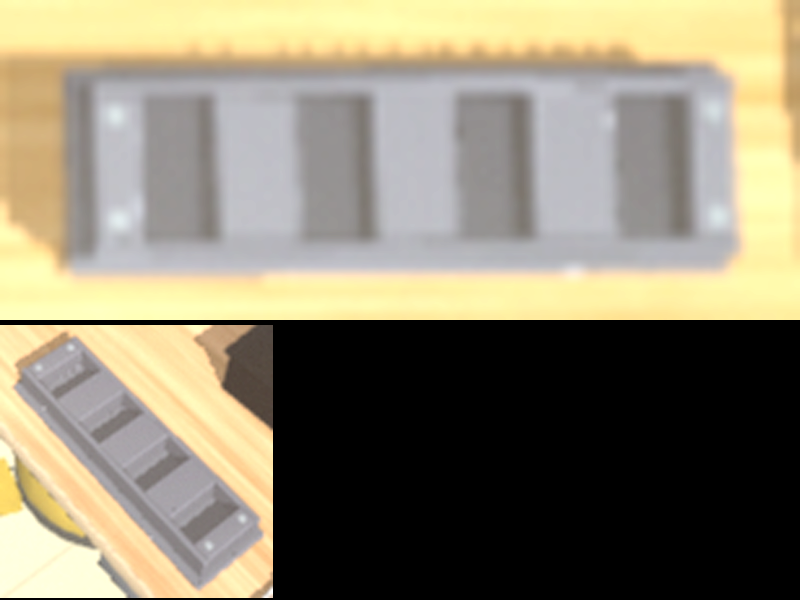

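The mouths are clear: columns 407.5–416.6, 426.8–436.3, 446.5–456.2 and 466.4–476.1, rows 216.5–235.

```bash
python3 - <<'E'
from h import *
np.set_printoptions(suppress=True,precision=1)
a,b=r.snapshot("top"),r.snapshot("side")
for u,v in ((412.05,225.75),(431.5,225.65),(451.35,225.6),(471.2,225.5)): print(onz(a,u,v,30))
# 4 bright screw dots on carrier, both views
for s,(y0,y1,x0,x1) in ((a,(210,240,398,484)),(b,(260,365,320,425))):
    g=s["image"].min(2).astype(int); bg=cv2.medianBlur(s["image"].min(2),7).astype(int); sub=(g-bg)[y0:y1,x0:x1]
    idx=np.argwhere(sub>22)
    m=(sub>12).astype(np.uint8); n,l,st,c=cv2.connectedComponentsWithStats(m)
    for i in range(1,n):
        if st[i][4]<30:
            w=(l==i)*sub; yy,xx=np.nonzero(w); k=w[yy,xx]; cc=((xx*k).sum()/k.sum()+x0,(yy*k).sum()/k.sum()+y0); print(np.array(cc),st[i][4],k.max(),onz(s,*cc,30)[:2])
E
```

```text
[ 435.  -224.6   30. ]
[ 434.5 -277.7   30. ]
[ 434.  -331.9   30. ]
[ 433.5 -385.9   30. ]
[402.5 215.7] 5 21 [ 462.9 -199.4]
[412.2 215.2] 16 16 [ 463.9 -225.9]
[430.3 215.1] 10 21 [ 463.6 -275.7]
[451.9 214.7] 21 29 [ 464.  -334.7]
[470.6 215.2] 13 26 [ 461.8 -385.6]
[437. 216.] 1 16 [ 460.8 -293.8]
[404.  218.8] 4 23 [ 454.5 -203.2]
[478.7 218.3] 3 17 [ 453.  -407.2]
[479.5 231.5] 4 18 [ 416.8 -407.5]
[404.5 232.4] 4 22 [ 417.  -203.4]
[400.5 238. ] 2 14 [ 401.9 -192.1]
[428. 238.] 1 13 [ 400.9 -266.9]
[461.2 238.4] 5 24 [ 398.8 -357.1]
[396. 262.] 1 13 [ 557.4 -256.2]
[346.7 268.1] 7 30 [ 453.8 -199.5]
[334.3 275.9] 7 26 [ 417.1 -199.4]
[329. 277.] 1 13 [ 405.7 -194.4]
[350. 277.] 1 13 [ 443.5 -223.2]
[339. 287.] 1 13 [ 406.6 -228.9]
[322.2 300.3] 7 14 [ 356.3 -233.2]
[355.  304.3] 3 15 [ 405.8 -283.4]
[329.  307.8] 4 16 [ 356.7 -256.4]
[324.1 313.8] 24 52 [ 339.7 -261.4]
[383.  309.5] 2 15 [ 444.4 -328.5]
[335.2 315. ] 9 18 [ 356.4 -277.7]
[342.7 323.7] 6 19 [ 356.1 -302.2]
[372.  322.5] 2 16 [ 405.4 -336.5]
[329.  329.4] 9 45 [ 326.1 -295.1]
[349.5 331.5] 10 18 [ 356.  -323.6]
[401. 328.] 1 13 [ 443.6 -380.8]
[412.9 334. ] 9 32 [ 453.  -404.2]
[355. 338.] 1 15 [ 355.6 -340.8]
[358.5 341.3] 4 18 [ 356.6 -350.1]
[390.4 342.2] 5 15 [ 405.  -389.4]
[399.9 344.3] 9 31 [ 416.6 -403.7]
[423. 344.] 1 13 [ 453.  -430.5]
[356.8 347.7] 4 24 [ 345.2 -357.9]
[367.  351.2] 9 17 [ 356.2 -375.1]
[375.4 360.9] 9 16 [ 356.1 -398.6]
[418.6 359.6] 2 17 [ 422.6 -446.2]
[423.5 362.2] 6 44 [ 426.1 -455.2]
```

```bash
python3 -m jog '[[[0,0,0.2,0,0,0,-0.8],[0,0,0.376,0,0,0,-0.8],[0,0,0.376,0,0,0,-0.8],[0,0,0.376,0,0,0,-0.8],[0,0,0.376,0,0,0,-0.8],[0,0,0.376,0,0,0,-0.8],[0,-0.2,0.18,0,0,-0.034,-0.8],[0,-0.4,0,0,0,-0.034,-0.8]]]'
python3 -m jog '[[[0,-0.46,0,0,0,-0.034,-0.8],[0,-0.46,0,0,0,-0.034,-0.8],[0,-0.46,0,0,0,0,-0.8],[0,-0.46,0,0,0,0,-0.8],[0,-0.46,0,0,0,0,-0.8],[0,-0.46,0,0,0,0,-0.8],[0,-0.46,0,0,0,0,-0.8],[0,-0.46,0,0,0,0,-0.8]]]'
python3 -m jog '[[[0,-0.46,0,0,0,0,-0.8],[0,-0.46,0,0,0,0,-0.8],[0,-0.46,0,0,0,0,-0.8],[0,-0.46,0,0,0,0,-0.8],[0,-0.46,0,0,0,0,-0.8],[0,-0.46,0,0,0,0,-0.8],[0,-0.46,0,0,0,0,-0.8],[0,-0.3,0,0,0,0,-0.8]]]'
python3 -m jog '[[[0,-0.05,0,0,0,0,-0.8],[0,0,-0.3,0,0,0,-0.8],[0,0,-0.37,0,0,0,-0.8],[0,0,-0.37,0,0,0,-0.8],[0,0,-0.37,0,0,0,-0.8],[0,0,0,0,0,0,-0.8],[0,0,0,0,0,0,-0.8],[0,0,0,0,0,0,-0.8]]]'
```

```text
time_s: 19.88
tcp_pos: [438.1, 163.9, 203.0]
eef_rot: [-0.067, 0.998, 0.001, 0.003]
wrist_force: [1.4, -0.7, -1.5]
opening: 19.2
finger_force: 39.3
time_s: 20.55
tcp_pos: [435.1, -115.5, 199.5]
eef_rot: [0.004, 1.0, 0.0, -0.0]
wrist_force: [0.4, 0.1, -0.4]
opening: 19.2
finger_force: 39.3
time_s: 21.22
tcp_pos: [435.2, -381.0, 199.1]
eef_rot: [0.005, 1.0, -0.0, -0.0]
wrist_force: [0.2, -0.7, -1.1]
opening: 19.3
finger_force: 39.4
time_s: 21.88
tcp_pos: [436.4, -381.8, 95.1]
eef_rot: [0.004, 1.0, -0.0, 0.0]
wrist_force: [0.3, 0.4, -1.3]
opening: 19.4
finger_force: 39.3
```

```bash
python3 -m jog '[[[-0.014,-0.041,-0.15,0,0,0,-0.8],[0,0,-0.15,0,0,0,-0.8],[0,0,-0.1,0,0,0,-0.8],[0,0,-0.05,0,0,0,-0.8],[0,0,-0.05,0,0,0,-0.8],[0,0,-0.05,0,0,0,-0.8],[0,0,0,0,0,0,-0.8],[0,0,0,0,0,0,-0.8]]]'
python3 - <<'E'
from h import *
b=r.snapshot("side"); crop("i1",b,370,230,85,110,5)
E
```

```text
time_s: 22.55
tcp_pos: [434.8, -384.7, 52.6]
eef_rot: [0.004, 1.0, 0.0, -0.0]
wrist_force: [0.9, 0.6, -0.5]
opening: 19.2
finger_force: 39.3
```

View pics/i1.png

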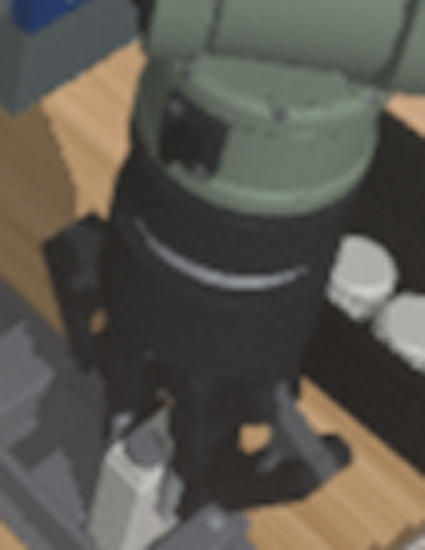

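The pack is entering slot 3 with no contact force, and the two caps can be seen in the box. I'll finish lowering and release.

```bash
python3 -m jog '[[[0,0,-0.1,0,0,0,-0.8],[0,0,-0.07,0,0,0,-0.8],[0,0,-0.03,0,0,0,-0.8],[0,0,0,0,0,0,-0.8],[0,0,0,0,0,0,-0.8]]]'
python3 -m jog '[[[0,0,0,0,0,0,-0.3],[0,0,0,0,0,0,-0.05],[0,0,0,0,0,0,-0.05],[0,0,0.1,0,0,0,-0.05],[0,0,0.3,0,0,0,-0.05],[0,0,0.37,0,0,0,-0.05],[0,0,0.37,0,0,0,-0.05],[0,0,0.37,0,0,0,-0.05]]]'
python3 -m jog '[[[0,0.2,0.37,0,0,0,0],[0,0.4,0.3,0,0,0,0],[0,0.47,0,0,0,0,0],[0,0.47,0,0,0,0,0],[0,0.47,0,0,0,0,0],[0,0.47,0,0,0,0,0],[0,0.47,0,0,0,0,0],[0,0.47,0,0,0,0,0]]]'
python3 - <<'E'
from h import *
np.set_printoptions(suppress=True,precision=1)
a=r.snapshot("top"); g=cv2.cvtColor(a["image"],cv2.COLOR_BGR2HSV); m=(g[...,1]<45)&(g[...,2]>125); m[:200]=0;m[250:]=0;m[:,:460]=0;m[:,486:]=0
for c,st in blobs(a,m,15): print(c,st,onz(a,*c,66))
E
```

```text
time_s: 23.02
tcp_pos: [434.7, -384.6, 37.4]
eef_rot: [0.004, 1.0, 0.0, -0.0]
wrist_force: [-0.5, -0.4, -0.1]
opening: 19.5
finger_force: 39.4
time_s: 23.68
tcp_pos: [434.7, -384.6, 152.7]
eef_rot: [0.004, 1.0, -0.0, 0.0]
wrist_force: [-0.4, -0.7, -0.0]
opening: 40.6
finger_force: 0.0
time_s: 24.35
tcp_pos: [434.6, -126.7, 202.0]
eef_rot: [0.004, 1.0, -0.0, 0.001]
wrist_force: [0.4, 0.5, 0.1]
opening: 42.8
finger_force: 0.0
[469. 237.] [460 220  22  30 298] [ 401.6 -365.8   66. ]
```

```bash
python3 -m jog '[[[0,0.46,0,0,0,0,0],[0,0.46,0,0,0,0,0],[0,0.46,0,0,0,0,0],[0,0.46,0,0,0,0,0],[0,0.46,0,0,0,0,0],[0,0.46,0,0,0,0,0],[0,0.46,0,0,0,0,0],[0,0.46,0,0,0,0,0]]]'
python3 -m jog '[[[0,0.46,0,0,0,0,0],[0,0.46,0,0,0,0,0],[0,0.46,0,0,0,0,0],[0,0.3,0,0,0,0,0],[0.013,0.1,0,0,0,0,0],[0,0,0,0,0,0,0],[0,0,0,0,0,0,0],[0,0,0,0,0,0,0]]]'
```

```text
time_s: 25.07
tcp_pos: [434.8, 149.3, 202.0]
eef_rot: [0.004, 1.0, 0.0, 0.001]
wrist_force: [0.3, 0.1, -0.1]
opening: 42.5
finger_force: 0.0
time_s: 25.73
tcp_pos: [435.8, 279.9, 201.3]
eef_rot: [0.005, 1.0, -0.0, -0.0]
wrist_force: [0.2, 0.0, -0.6]
opening: 42.9
finger_force: 0.0
```

```bash
python3 -m jog '[[[0,0.016,-0.3,0,0,0,0],[0,0,-0.37,0,0,0,0],[0,0,-0.37,0,0,0,0],[0,0,-0.37,0,0,0,0],[0,0,-0.37,0,0,0,0],[0,0,-0.25,0,0,0,0],[0,0,-0.15,0,0,0,0],[0,0,-0.1,0,0,0,0]]]'
python3 -m jog '[[[0,0,0,0,0,0,0],[0,0,0,0,0,0,0],[0,0,0,0,0,0,-0.3],[0,0,0,0,0,0,-0.8],[0,0,0,0,0,0,-0.8],[0,0,0,0,0,0,-0.8],[0,0,0,0,0,0,-0.8]]]'
```

```text
time_s: 26.4
tcp_pos: [435.1, 280.4, 28.8]
eef_rot: [0.005, 1.0, -0.001, -0.001]
wrist_force: [-0.9, 0.6, 0.6]
opening: 42.7
finger_force: 0.0
time_s: 26.98
tcp_pos: [436.7, 282.7, 31.3]
eef_rot: [0.004, 1.0, 0.0, 0.001]
wrist_force: [-0.1, -1.3, 7.1]
opening: 19.4
finger_force: 43.6
```

```bash
python3 -m jog '[[[0,0,0.2,0,0,0,-0.8],[0,0,0.376,0,0,0,-0.8],[0,0,0.376,0,0,0,-0.8],[0,0,0.376,0,0,0,-0.8],[0,0,0.376,0,0,0,-0.8],[0,0,0.376,0,0,0,-0.8],[0,-0.2,0.18,0,0,0,-0.8],[0,-0.4,0,0,0,0,-0.8]]]'
python3 -m jog '[[[0,-0.46,0,0,0,0,-0.8],[0,-0.46,0,0,0,0,-0.8],[0,-0.46,0,0,0,0,-0.8],[0,-0.46,0,0,0,0,-0.8],[0,-0.46,0,0,0,0,-0.8],[0,-0.46,0,0,0,0,-0.8],[0,-0.46,0,0,0,0,-0.8],[0,-0.46,0,0,0,0,-0.8]]]'
python3 -m jog '[[[0,-0.46,0,0,0,0,-0.8],[0,-0.46,0,0,0,0,-0.8],[0,-0.46,0,0,0,0,-0.8],[0,-0.46,0,0,0,0,-0.8],[0,-0.46,0,0,0,0,-0.8],[0,-0.46,0,0,0,0,-0.8],[0,-0.46,0,0,0,0,-0.8],[0,-0.46,0,0,0,0,-0.8]]]'
python3 -m jog '[[[-0.023,-0.2,0,0,0,0,-0.8],[0,-0.02,-0.2,0,0,0,-0.8],[0,0,-0.37,0,0,0,-0.8],[0,0,-0.37,0,0,0,-0.8],[0,0,-0.37,0,0,0,-0.8],[0,0,0,0,0,0,-0.8],[0,0,0,0,0,0,-0.8],[0,0,0,0,0,0,-0.8]]]'
```

```text
time_s: 27.65
tcp_pos: [438.1, 239.9, 203.6]
eef_rot: [0.002, 1.0, 0.002, 0.004]
wrist_force: [1.7, 0.3, -0.9]
opening: 19.6
finger_force: 42.5
time_s: 28.32
tcp_pos: [435.3, -40.0, 199.8]
eef_rot: [0.004, 1.0, 0.0, 0.0]
wrist_force: [0.8, -0.0, -1.6]
opening: 19.0
finger_force: 42.5
time_s: 28.98
tcp_pos: [435.3, -316.0, 199.7]
eef_rot: [0.004, 1.0, 0.0, 0.0]
wrist_force: [0.8, 1.0, -0.9]
opening: 19.3
finger_force: 42.5
time_s: 29.65
tcp_pos: [434.6, -331.3, 102.7]
eef_rot: [0.004, 1.0, -0.0, 0.0]
wrist_force: [0.0, -0.2, -1.2]
opening: 19.5
finger_force: 42.4
```

```bash
python3 -m jog '[[[0.005,0.005,-0.2,0,0,0,-0.8],[0,0,-0.2,0,0,0,-0.8],[0,0,-0.15,0,0,0,-0.8],[0,0,-0.1,0,0,0,-0.8],[0,0,-0.06,0,0,0,-0.8],[0,0,0,0,0,0,-0.8]]]'
python3 -m jog '[[[0,0,-0.06,0,0,0,-0.8],[0,0,-0.06,0,0,0,-0.8],[0,0,-0.03,0,0,0,-0.8],[0,0,0,0,0,0,-0.8],[0,0,0,0,0,0,-0.8]]]'
```

```text
time_s: 30.15
tcp_pos: [434.8, -330.9, 48.7]
eef_rot: [0.004, 1.0, -0.0, 0.0]
wrist_force: [-0.9, 0.2, -1.1]
opening: 19.4
finger_force: 42.5
time_s: 30.57
tcp_pos: [434.7, -330.9, 37.4]
eef_rot: [0.004, 1.0, -0.0, 0.0]
wrist_force: [-0.5, 0.2, 2.2]
opening: 19.3
finger_force: 43.0
```

```bash
python3 -m jog '[[[0,0,0,0,0,0,-0.3],[0,0,0,0,0,0,-0.05],[0,0,0,0,0,0,-0.05],[0,0,0.1,0,0,0,-0.05],[0,0,0.3,0,0,0,-0.05],[0,0,0.37,0,0,0,-0.05],[0,0,0.37,0,0,0,-0.05],[0,0,0.37,0,0,0,-0.05]]]'
python3 -m jog '[[[0,0.2,0.37,0,0,0,0],[0,0.4,0.3,0,0,0,0],[0,0.46,0,0,0,0,0],[0,0.46,0,0,0,0,0],[0,0.46,0,0,0,0,0],[0,0.46,0,0,0,0,0],[0,0.46,0,0,0,0,0],[0,0.46,0,0,0,0,0]]]'
python3 -m jog '[[[0,0.46,0,0,0,0,0],[0,0.46,0,0,0,0,0],[0,0.46,0,0,0,0,0],[0,0.46,0,0,0,0,0],[0,0.46,0,0,0,0,0],[0,0.46,0,0,0,0,0],[0,0.46,0,0,0,0,0],[0,0.46,0,0,0,-0.03,0]]]'
python3 -m jog '[[[0,0.46,0,0,0,-0.03,0],[0,0.46,0,0,0,-0.03,0],[0,0.46,0,0,0,-0.03,0],[0,0.46,0,0,0,-0.032,0],[-0.041,0.2,0,0,0,0,0],[0,0.03,0,0,0,0,0],[0,0,0,0,0,0,0],[0,0,0,0,0,0,0]]]'
python3 - <<'E'
from h import *
a=r.snapshot("top");b=r.snapshot("side")
A=cv2.resize(a["image"][200:250,390:490],None,fx=8,fy=8,interpolation=cv2.INTER_CUBIC)
B=cv2.resize(a["image"][140:195,436:500],None,fx=3,fy=3); B2=cv2.resize(b["image"][190:365,210:425],None,fx=1.1,fy=1.1,interpolation=cv2.INTER_CUBIC)
C=np.zeros((600,800,3),np.uint8); C[:400]=A; C[405:405+B.shape[0],:B.shape[1]]=B; C[405:405+B2.shape[0],300:300+B2.shape[1]]=B2; cv2.imwrite("pics/j1.png",C)
E
```

```text
time_s: 31.23
tcp_pos: [434.2, -330.5, 151.8]
eef_rot: [0.004, 1.0, 0.0, -0.0]
wrist_force: [0.7, -0.7, 0.1]
opening: 40.6
finger_force: 0.0
time_s: 31.9
tcp_pos: [434.2, -77.1, 201.1]
eef_rot: [0.004, 1.0, -0.0, 0.0]
wrist_force: [1.2, -0.5, 0.7]
opening: 42.9
finger_force: 0.0
time_s: 32.57
tcp_pos: [434.1, 199.1, 201.1]
eef_rot: [0.036, 0.999, 0.0, 0.0]
wrist_force: [0.7, -0.9, -1.0]
opening: 43.0
finger_force: 0.0
time_s: 33.23
tcp_pos: [431.2, 351.9, 200.6]
eef_rot: [0.163, 0.987, -0.0, -0.0]
wrist_force: [0.5, 0.4, 0.4]
opening: 42.4
finger_force: 0.0
```

View pics/j1.png

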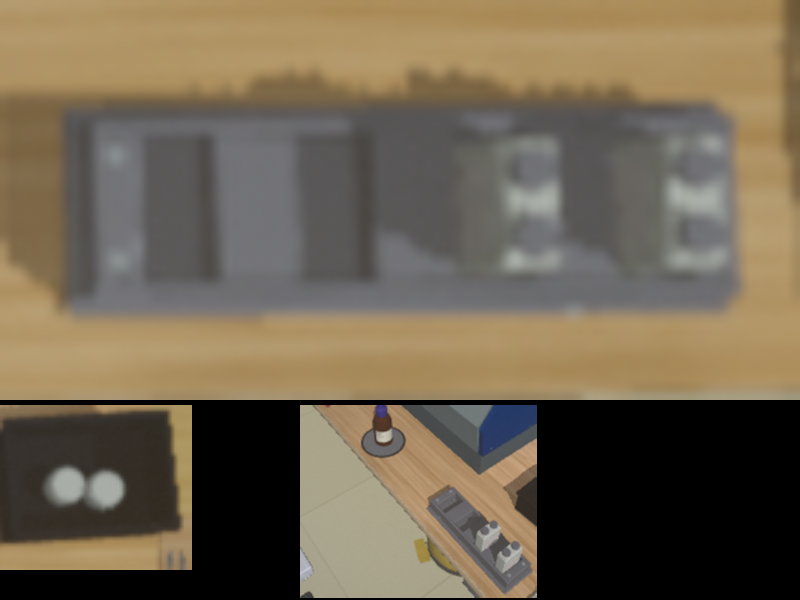

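Packs stand upright in slots 2 and 3, at crop columns ~530 and ~697. Both caps lie in the box and the bottle is on the mat. Now pack1.

```bash
python3 -m jog '[[[0.005,0.006,-0.3,0,0,0,0],[0,0,-0.37,0,0,0,0],[0,0,-0.37,0,0,0,0],[0,0,-0.37,0,0,0,0],[0,0,-0.37,0,0,0,0],[0,0,-0.25,0,0,0,0],[0,0,-0.15,0,0,0,0],[0,0,-0.09,0,0,0,0]]]'
python3 -m jog '[[[0,0,0,0,0,0,0],[0,0,0,0,0,0,0],[0,0,0,0,0,0,-0.3],[0,0,0,0,0,0,-0.8],[0,0,0,0,0,0,-0.8],[0,0,0,0,0,0,-0.8],[0,0,0,0,0,0,-0.8]]]'
```

```text
time_s: 34.0
tcp_pos: [431.3, 351.6, 29.0]
eef_rot: [0.163, 0.987, -0.001, -0.001]
wrist_force: [0.1, 0.1, -0.1]
opening: 42.7
finger_force: 0.0
time_s: 34.58
tcp_pos: [432.9, 353.6, 31.7]
eef_rot: [0.163, 0.987, 0.001, 0.001]
wrist_force: [-0.5, -0.7, 5.6]
opening: 19.3
finger_force: 40.2
```

```bash
python3 -m jog '[[[0,0,0.2,0,0,0,-0.8],[0,0,0.376,0,0,0,-0.8],[0,0,0.376,0,0,0,-0.8],[0,0,0.376,0,0,0,-0.8],[0,0,0.376,0,0,0,-0.8],[0,0,0.376,0,0,0,-0.8],[0,-0.2,0.18,0,0,0.0305,-0.8],[0,-0.4,0,0,0,0.0305,-0.8]]]'
python3 -m jog '[[[0.031,-0.46,0,0,0,0.0305,-0.8],[0,-0.46,0,0,0,0.0305,-0.8],[0,-0.46,0,0,0,0.0305,-0.8],[0,-0.46,0,0,0,0,-0.8],[0,-0.46,0,0,0,0,-0.8],[0,-0.46,0,0,0,0,-0.8],[0,-0.46,0,0,0,0,-0.8],[0,-0.46,0,0,0,0,-0.8]]]'
python3 -m jog '[[[0,-0.46,0,0,0,0,-0.8],[0,-0.46,0,0,0,0,-0.8],[0,-0.46,0,0,0,0,-0.8],[0,-0.46,0,0,0,0,-0.8],[0,-0.46,0,0,0,0,-0.8],[0,-0.46,0,0,0,0,-0.8],[0,-0.46,0,0,0,0,-0.8],[0,-0.46,0,0,0,0,-0.8]]]'
python3 -m jog '[[[0,-0.4,0,0,0,0,-0.8],[0,-0.044,-0.2,0,0,0,-0.8],[0,0,-0.37,0,0,0,-0.8],[0,0,-0.37,0,0,0,-0.8],[0,0,-0.37,0,0,0,-0.8],[0,0,0,0,0,0,-0.8],[0,0,0,0,0,0,-0.8],[0,0,0,0,0,0,-0.8]]]'
```

```text
time_s: 35.25
tcp_pos: [434.0, 310.9, 203.8]
eef_rot: [0.096, 0.995, 0.003, 0.003]
wrist_force: [1.2, -0.3, -0.2]
opening: 19.3
finger_force: 39.3
time_s: 35.92
tcp_pos: [433.6, 30.6, 200.0]
eef_rot: [0.003, 1.0, 0.0, 0.0]
wrist_force: [0.4, -0.3, 0.8]
opening: 19.1
finger_force: 39.3
time_s: 36.58
tcp_pos: [433.6, -245.6, 200.0]
eef_rot: [0.004, 1.0, -0.0, 0.0]
wrist_force: [1.0, 1.2, -0.2]
opening: 19.1
finger_force: 39.3
time_s: 37.25
tcp_pos: [434.7, -277.7, 102.7]
eef_rot: [0.004, 1.0, -0.0, 0.0]
wrist_force: [0.8, 0.4, -0.0]
opening: 19.4
finger_force: 39.4
```

```bash
python3 -m jog '[[[0.005,0.01,-0.2,0,0,0,-0.8],[0,0,-0.2,0,0,0,-0.8],[0,0,-0.15,0,0,0,-0.8],[0,0,-0.1,0,0,0,-0.8],[0,0,-0.06,0,0,0,-0.8],[0,0,0,0,0,0,-0.8]]]'
python3 -m jog '[[[0,0,-0.06,0,0,0,-0.8],[0,0,-0.06,0,0,0,-0.8],[0,0,-0.03,0,0,0,-0.8],[0,0,0,0,0,0,-0.8],[0,0,0,0,0,0,-0.8]]]'
```

```text
time_s: 37.75
tcp_pos: [435.0, -276.9, 48.7]
eef_rot: [0.004, 1.0, -0.0, 0.001]
wrist_force: [0.2, 0.1, -0.6]
opening: 18.9
finger_force: 39.4
time_s: 38.17
tcp_pos: [435.0, -276.9, 37.6]
eef_rot: [0.004, 1.0, -0.0, 0.001]
wrist_force: [-0.1, 0.4, 5.2]
opening: 19.5
finger_force: 40.1
```

```bash
python3 -m jog '[[[0,0,0,0,0,0,-0.3],[0,0,0,0,0,0,-0.05],[0,0,0,0,0,0,-0.05],[0,0,0.1,0,0,0,-0.05],[0,0,0.3,0,0,0,-0.05],[0,0,0.37,0,0,0,-0.05],[0,0,0.37,0,0,0,-0.05],[0,0,0.37,0,0,0,-0.05]]]'
python3 -m jog '[[[0,0.2,0.37,0,0,0,0],[0,0.4,0.3,0,0,0,0],[0,0.46,0,0,0,0,0],[0,0.46,0,0,0,0,0],[0,0.46,0,0,0,0,0],[0,0.46,0,0,0,0,0],[0,0.46,0,0,0,0,0],[0,0.46,0,0,0,0,0]]]'
python3 -m jog '[[[0,0.46,0,0,0,0,0],[0,0.46,0,0,0,0,0],[0,0.46,0,0,0,0,0],[0,0.46,0,0,0,0,0],[0,0.46,0,0,0,0,0],[0,0.46,0,0,0,0,0],[0,0.46,0,0,0,0,0],[0,0.46,0,0,0,-0.019,0]]]'
python3 -m jog '[[[0,0.46,0,0,0,-0.019,0],[0.03,0.46,0,0,0,0,0],[0.03,0.46,0,0,0,0,0],[0.03,0.46,0,0,0,0,0],[0.037,0.38,0,0,0,0,0],[0,0.029,0,0,0,0,0],[0,0,0,0,0,0,0],[0,0,0,0,0,0,0]]]'
python3 -m jog '[[[0,0,0,0,0,0,0],[0,0,0,0,0,0,0]]]'
```

```text
time_s: 38.83
tcp_pos: [434.1, -276.3, 151.7]
eef_rot: [0.004, 1.0, 0.0, -0.0]
wrist_force: [0.8, -0.6, -1.2]
opening: 40.8
finger_force: 0.0
time_s: 39.5
tcp_pos: [434.0, -23.0, 201.1]
eef_rot: [0.004, 1.0, -0.0, 0.0]
wrist_force: [0.7, 0.6, 0.2]
opening: 43.2
finger_force: 0.0
time_s: 40.17
tcp_pos: [434.0, 253.2, 201.0]
eef_rot: [0.024, 1.0, -0.0, 0.0]
wrist_force: [1.8, 0.4, 0.0]
opening: 42.6
finger_force: 0.0
time_s: 40.83
tcp_pos: [443.5, 419.4, 200.3]
eef_rot: [0.043, 0.999, -0.001, -0.0]
wrist_force: [-0.1, -0.3, 0.0]
opening: 43.2
finger_force: 0.0
time_s: 41.0
tcp_pos: [444.0, 418.8, 200.7]
eef_rot: [0.044, 0.999, -0.0, -0.0]
wrist_force: [-0.2, -0.6, -0.2]
opening: 42.5
finger_force: 0.0
```

```bash
python3 -m jog '[[[0.005,0.008,-0.3,0,0,0,0],[0,0,-0.37,0,0,0,0],[0,0,-0.37,0,0,0,0],[0,0,-0.37,0,0,0,0],[0,0,-0.37,0,0,0,0],[0,0,-0.25,0,0,0,0],[0,0,-0.15,0,0,0,0],[0,0,-0.09,0,0,0,0]]]'
python3 -m jog '[[[0,0,0,0,0,0,0],[0,0,0,0,0,0,0],[0,0,0,0,0,0,-0.3],[0,0,0,0,0,0,-0.8],[0,0,0,0,0,0,-0.8],[0,0,0,0,0,0,-0.8],[0,0,0,0,0,0,-0.8]]]'
```

```text
time_s: 41.67
tcp_pos: [443.9, 419.3, 29.0]
eef_rot: [0.044, 0.999, -0.001, -0.001]
wrist_force: [0.0, -0.9, 0.2]
opening: 42.7
finger_force: 0.0
time_s: 42.25
tcp_pos: [445.4, 421.5, 31.8]
eef_rot: [0.043, 0.999, 0.001, 0.001]
wrist_force: [-0.6, -0.5, 6.0]
opening: 19.3
finger_force: 40.3
```

```bash
python3 -m jog '[[[0,0,0.2,0,0,0,-0.8],[0,0,0.376,0,0,0,-0.8],[0,0,0.376,0,0,0,-0.8],[0,0,0.376,0,0,0,-0.8],[0,0,0.376,0,0,0,-0.8],[0,0,0.376,0,0,0,-0.8],[-0.03,-0.2,0.18,0,0,0.019,-0.8],[-0.03,-0.4,0,0,0,0.0185,-0.8]]]'
python3 -m jog '[[[-0.03,-0.46,0,0,0,0,-0.8],[-0.043,-0.46,0,0,0,0,-0.8],[0,-0.46,0,0,0,0,-0.8],[0,-0.46,0,0,0,0,-0.8],[0,-0.46,0,0,0,0,-0.8],[0,-0.46,0,0,0,0,-0.8],[0,-0.46,0,0,0,0,-0.8],[0,-0.46,0,0,0,0,-0.8]]]'
python3 -m jog '[[[0,-0.46,0,0,0,0,-0.8],[0,-0.46,0,0,0,0,-0.8],[0,-0.46,0,0,0,0,-0.8],[0,-0.46,0,0,0,0,-0.8],[0,-0.46,0,0,0,0,-0.8],[0,-0.46,0,0,0,0,-0.8],[0,-0.46,0,0,0,0,-0.8],[0,-0.46,0,0,0,0,-0.8]]]'
python3 -m jog '[[[0,-0.4,0,0,0,0,-0.8],[0,-0.241,-0.2,0,0,0,-0.8],[0,0,-0.37,0,0,0,-0.8],[0,0,-0.37,0,0,0,-0.8],[0,0,-0.37,0,0,0,-0.8],[0,0,0,0,0,0,-0.8],[0,0,0,0,0,0,-0.8],[0,0,0,0,0,0,-0.8]]]'
```

```text
time_s: 42.92
tcp_pos: [441.9, 379.0, 203.9]
eef_rot: [0.002, 1.0, 0.003, 0.003]
wrist_force: [0.5, -0.7, 0.0]
opening: 19.2
finger_force: 39.4
time_s: 43.58
tcp_pos: [433.8, 98.3, 199.9]
eef_rot: [0.004, 1.0, 0.0, 0.0]
wrist_force: [0.8, 0.3, -0.8]
opening: 19.1
finger_force: 39.4
time_s: 44.25
tcp_pos: [433.9, -177.8, 199.9]
eef_rot: [0.004, 1.0, -0.0, 0.0]
wrist_force: [1.5, -0.1, 0.5]
opening: 19.5
finger_force: 39.4
time_s: 44.92
tcp_pos: [435.0, -224.6, 102.7]
eef_rot: [0.004, 1.0, -0.0, 0.0]
wrist_force: [-0.1, 0.4, -1.3]
opening: 19.7
finger_force: 39.3
```

```bash
python3 -m jog '[[[0.004,0.01,-0.2,0,0,0,-0.8],[0,0,-0.2,0,0,0,-0.8],[0,0,-0.15,0,0,0,-0.8],[0,0,-0.1,0,0,0,-0.8],[0,0,-0.06,0,0,0,-0.8],[0,0,0,0,0,0,-0.8]]]'
python3 -m jog '[[[0,0,-0.06,0,0,0,-0.8],[0,0,-0.06,0,0,0,-0.8],[0,0,-0.03,0,0,0,-0.8],[0,0,0,0,0,0,-0.8],[0,0,0,0,0,0,-0.8]]]'
```

```text
time_s: 45.42
tcp_pos: [435.1, -223.8, 48.6]
eef_rot: [0.004, 1.0, -0.0, 0.0]
wrist_force: [0.3, -0.4, -1.3]
opening: 19.3
finger_force: 39.4
time_s: 45.83
tcp_pos: [435.0, -223.9, 37.8]
eef_rot: [0.004, 1.0, -0.0, 0.0]
wrist_force: [-2.2, 1.1, 6.5]
opening: 19.7
finger_force: 40.5
```

```bash
python3 -m jog '[[[0,0,0,0,0,0,-0.3],[0,0,0,0,0,0,-0.05],[0,0,0,0,0,0,-0.05],[0,0,0.1,0,0,0,-0.05],[0,0,0.3,0,0,0,-0.05],[0,0,0.37,0,0,0,-0.05],[0,0,0.37,0,0,0,-0.05],[0,0,0.37,0,0,0,-0.05]]]'
python3 -m jog '[[[0,0.2,0.37,0,0,0,0],[0,0.4,0.3,0,0,0,0],[0,0.46,0,0,0,0,0],[0,0.46,0,0,0,0,0],[0,0.46,0,0,0,0,0],[0,0.46,0,0,0,0,0],[0,0.46,0,0,0,0,0],[0,0.46,0,0,0,0,0]]]'
python3 -m jog '[[[0,0.46,0,0,0,0,0],[0,0.46,0,0,0,0,0],[0,0,0,0,0,0,0],[0,0,0,0,0,0,0],[0,0,0,0,0,0,0],[0,0,0,0,0,0,0]]]'
python3 - <<'E'
from h import *
np.set_printoptions(suppress=True,precision=1)
a=r.snapshot("top"); g=cv2.cvtColor(a["image"],cv2.COLOR_BGR2HSV)
def show(n,m,box,z,amin):
    M=np.zeros_like(m); x0,x1,y0,y1=box; M[y0:y1,x0:x1]=m[y0:y1,x0:x1]
    for c,st in blobs(a,M,amin): print(n,c,st,onz(a,*c,z))
m=(g[...,1]<45)&(g[...,2]>120)
show("cap",m,(436,495,140,190),26,20)
gr=a["image"].min(2); show("pack",gr>125,(395,490,205,240),66,5)
h=g; show("bottle",(h[...,0]>112)&(h[...,0]<140)&(h[...,1]>80)&(h[...,2]>40),(300,400,200,245),128,30)
print([np.array(proj(a,[434.4,y+1,66])) for y in(-224.6,-277.7,-331.9,-385.9)])
print(r.state()["tcp_pos"])
E
```

```text
time_s: 46.5
tcp_pos: [434.3, -223.4, 151.7]
eef_rot: [0.004, 1.0, 0.0, -0.0]
wrist_force: [0.6, 0.3, -0.4]
opening: 40.5
finger_force: 0.0
time_s: 47.17
tcp_pos: [434.3, 30.0, 201.1]
eef_rot: [0.004, 1.0, -0.0, 0.0]
wrist_force: [0.8, 0.1, -0.1]
opening: 42.6
finger_force: 0.0
time_s: 47.67
tcp_pos: [434.7, 96.4, 200.6]
eef_rot: [0.005, 1.0, -0.0, 0.0]
wrist_force: [-0.0, 0.1, 0.8]
opening: 42.5
finger_force: 0.0
cap [464.5 167. ] [453 161  24  13 218] [ 596.9 -376.8   26. ]
pack [478.7 217.8] [477 217   4   3  10] [ 452.  -393.9   66. ]
pack [417.  218.5] [416 218   3   2   6] [ 452.3 -231.    66. ]
pack [436.8 218.7] [435 218   4   2   6] [ 451.2 -283.4   66. ]
pack [415.4 225.1] [412 223   8   6  37] [ 434.8 -226.    66. ]
pack [435.8 225.5] [432 223   8   6  37] [ 433.2 -280.    66. ]
pack [456.2 224.6] [453 222   7   6  31] [ 434.8 -333.9   66. ]
pack [476.9 224.3] [473 222   8   6  37] [ 434.8 -388.3   66. ]
pack [415.8 232.6] [412 231   8   4  26] [ 415.  -226.5   66. ]
pack [436.  232.9] [432 231   8   4  23] [ 413.5 -279.5   66. ]
pack [456.1 232.1] [453 231   8   3  20] [ 414.9 -332.7   66. ]
pack [477.2 231.8] [473 230   9   4  24] [ 414.9 -388.    66. ]
bottle [318.9 224.2] [315 219   8  11  62] [437.4  28.2 128. ]
[array([414.5, 225.3]), array([434.6, 225. ]), array([455.1, 224.8]), array([475.6, 224.5])]
[434.7  96.2 200.5]
```

All four packs are in their slots with a consistent offset of at most 2 mm. The caps and bottle are in place, and the arm is clear.

```bash
python3 -c "
from bench import r
print(r.sign_off())"
```

```text
the job is handed in; nothing more can be done
None
```

I handed the job in at about 48 s: both caps are in the waste box, the bottle stands on the mat, and all four packs are upright on the floors of the carrier slots; the sign-off returned no verdict.

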